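# Count out two bearing balls on the tilting counting board

### The arm

A 6-joint arm with a two-finger parallel gripper is mounted at the origin on the work surface. World frame = base frame: x ahead of the robot, y to its left, z up, the work surface at z = 0. Lengths are in mm, angles in rad, forces in N, time in s.
With the tool pointing down it reaches from about 300 to 750 mm from the base axis. Payload 8.5 kg.
Tool frame: the origin (TCP) lies midway between the tips of the shut fingers; the grasp point (between the pads) lies 19 mm behind it; z points along the fingers, y is the direction in which the jaws open and shut (so a half turn about z gives the same grasp; the last joint's range is limited). The gripper opens to 85 mm and grips with 20 to 120 N. Pads are 22 mm wide; open, the fingers measure 114 mm over their backs; the gripper's body (76 mm by 85 mm) begins 54 mm behind the grasp point. The pads swing forward as they close: fully open they stand 13 mm farther back than shut.
Start: joints at [-1.378, 0.381, 1.297, -0, 1.464, -0.215], TCP at [218.117, -504.881, 231.322] pointing down, gripper open.
Joint ranges: [-3.11, 3.11], [-0.89, 2.33], [0.22, 2.48], [-1.42, 4.56], [0.17, 2.85], [-2.88, 2.88]. Speed limits (rad/s): [2.39, 2.39, 3.14, 3.14, 3.14, 3.14].

### API

Orientations are given as a 3x3 rotation matrix whose columns are the frame's x, y, z axes.
In Python, from station import telemetry, grab_frame, r, spotter gives the robot as it stands.
- The arm moves only by the shell command python3 -m inch 'ROWS' [OPENING] [FORCE]. ROWS is JSON, a list of rows, each a list of 2 entries, a list of its own where there are three numbers: the shift along the world's x, y, z in mm, then the turn, a rotation vector about the world's x, y, z in degrees. In form: [[[x, y, z], [ax, ay, az]], ...]. A call has exactly 10 rows; each row is the pose to reach, as a shift and turn from the pose commanded when the call began; what a row does not reach only later rows make up. A row lasts 1/8 s, in which the tool goes at most 62.5 mm and 10.7 degrees, less where a joint would pass 70% of its speed; a pose out of reach is approached as far as the arm can. A call with a gripper value outside its range is refused whole. OPENING is the opening, from 0 (shut) to 1 (fully open), set as the call begins (- or left out, the last holds). The fingers move at their own pace and stop on an object; FORCE is the grip in N (left out, the last holds). Time passes only in rows, so rows that repeat a pose let the fingers close, or fill a call up. It gives the time, the measured TCP pose, the force and the opening at its end, in the units of the state.
- telemetry.read_state(): the state, without advancing time (a new reading comes with each control period).
- grab_frame(name): name is "scene" or "top" or "wrist"; returns a dict with "color" (400x640x3 uint8, red, green, blue), "range_z" (400x640 float32, mm along the optical axis (not along the pixel's ray), 0 where there is no reading), "fx", "fy", "cx", "cy" (pixels), "camera_from_world" (4x4, takes a point from world to camera coordinates). Camera axes: x right, y down, z forward; pixel columns grow to the right and rows downward; lengths in mm; the calibration is good to about 2 mm. A picture is of the moment at which its call begins.
- r.job_done(): hands the job in, once; it reports no verdict.
Trained networks look in the newest picture that a camera, given by its name, has taken for a name from the list of things; names that differ only in an ending like _2 or _b are one class to them, and where a whole thing is asked for, a point or a joint stands for the part that bears it (a point fixed in the world has none). Each returns a list of dicts, best first, with "confidence" (0 to 1); they miss things now and then, are a little off and sometimes report something else, mostly with a low value. They report only what shows in the picture. A call takes as long as a camera call. They do not tell look-alikes from the thing itself.
- spotter.cut_out(target, camera): "region" (400x640 bool, what is visible of it) and "box" ([left, top, right, bottom] in pixels, round what is visible of it).
The state is a dict: "time_s": time; "q": joint angles; "qvel": joint speeds; "joint_efforts": joint torques, N m; "position": TCP position; "eef_rot": TCP orientation; "contact_force": force on the tool from outside, world axes, zero at the start; "moment": the same for the moment, N m; "width": finger opening in mm.
Only numpy, scipy, OpenCV 4.12 (cv2) and the standard library are available. Lean on these libraries where they do the work, as an engineer would, in place of code of your own. Each camera call takes 0.05 s, during which the arm holds its last target. There are 200 camera calls.

### The job

Count out a pair of steel balls for me on the white see-saw counting board on the desk: press the pocket end all the way down so that a ball rolls into each of the two pockets, then press the other end all the way down so that the ball left over rolls back into the channel there. Work the board only by its end tabs, without touching the balls, and leave it tipped to the channel end with nothing touching it.

Things in the scene. Friction and masses are not known exactly. Their poses are not given: they have to be found in the camera images.
- deck (a point): white counting board, 158 x 72 mm, on a see-saw axle in a dark stand. Point: on the axle, mid-board, at deck level, 62 mm above the desk. x runs along the board to the pocket end, y along the axle, z out of the deck. A flat tab juts from each end, top at z = 0, 46 mm wide, x = 79 to 136 and -79 to -136 mm: press it about x = 114 or -114. Walls rise to z = 22. Nearby objects are under 60 mm tall
- board (a joint): tip of the board on its axle, rad: 0 = channel end (-x) fully down on its stop, as at the start (0.25 rad from level); 0.25 = level; 0.5 = pocket end (+x) fully down on the other stop. The stops are rigid. The axle is stiff, so the board stays where it is left; 3 to 5 N down on an end tab moves it. Once it is tipped, wait about 1.5 s for the balls to roll to the other end
- ball_a_center (a point): centre of a polished steel ball, 20 mm across, 33 g; one of three alike that start side by side in the channel. The channel is the open strip across the board along its end wall, x = -75 to -45 mm in the board's frame; a ball lying there has its centre at x = -65, z = 10 mm
- ball_b_center (a point): centre of another such ball, 20 mm across. The two pockets, each for one ball, are 23 x 23 mm and 12 mm deep, lined with dark rubber, at x = 52 to 75 mm in the board's frame, centred on y = 20.5 and -20.5 mm, by the end wall; a ball in one has its centre 2 mm below deck level
- ball_c_center (a point): centre of the third ball, 20 mm across. A middle rib 18 mm wide and 12 mm high, with a round nose at x = -29 mm in the board's frame, makes a 23 mm wide lane from the channel to each pocket
There are look-alikes about, which are no part of the job. Leave any brown or red look-alike of the part that bears ball_c_center alone.

How it is judged (in metres and radians):
On the way:
1. the board is tipped to the pocket end and each of the two pockets holds a ball (angle between deck's own x axis and vertical above 1.7108 rad and ((x of ball_a_center in the frame of deck between 0.055 and 0.073 m and y of ball_a_center in the frame of deck between 0.0115 and 0.0295 m and z of ball_a_center in the frame of deck between -0.008 and 0.004 m) or (x of ball_b_center in the frame of deck between 0.055 and 0.073 m and y of ball_b_center in the frame of deck between 0.0115 and 0.0295 m and z of ball_b_center in the frame of deck between -0.008 and 0.004 m) or (x of ball_c_center in the frame of deck between 0.055 and 0.073 m and y of ball_c_center in the frame of deck between 0.0115 and 0.0295 m and z of ball_c_center in the frame of deck between -0.008 and 0.004 m)) and ((x of ball_a_center in the frame of deck between 0.055 and 0.073 m and y of ball_a_center in the frame of deck between -0.0295 and -0.0115 m and z of ball_a_center in the frame of deck between -0.008 and 0.004 m) or (x of ball_b_center in the frame of deck between 0.055 and 0.073 m and y of ball_b_center in the frame of deck between -0.0295 and -0.0115 m and z of ball_b_center in the frame of deck between -0.008 and 0.004 m) or (x of ball_c_center in the frame of deck between 0.055 and 0.073 m and y of ball_c_center in the frame of deck between -0.0295 and -0.0115 m and z of ball_c_center in the frame of deck between -0.008 and 0.004 m))), for 0.2 s.
At the end, for the whole second after the job is handed in: The board is tipped to the channel end (at least 0.14 rad from level), each of the two pockets holds one ball (centre within 9 mm of the pocket's centre, sunk below deck level + 4 mm), the third ball lies in the channel (board x below -45 mm), and the balls are at rest (under 0.05 m/s) (angle between deck's own x axis and vertical below 1.4308 rad and ((x of ball_a_center in the frame of deck between 0.055 and 0.073 m and y of ball_a_center in the frame of deck between 0.0115 and 0.0295 m and z of ball_a_center in the frame of deck between -0.008 and 0.004 m) or (x of ball_b_center in the frame of deck between 0.055 and 0.073 m and y of ball_b_center in the frame of deck between 0.0115 and 0.0295 m and z of ball_b_center in the frame of deck between -0.008 and 0.004 m) or (x of ball_c_center in the frame of deck between 0.055 and 0.073 m and y of ball_c_center in the frame of deck between 0.0115 and 0.0295 m and z of ball_c_center in the frame of deck between -0.008 and 0.004 m)) and ((x of ball_a_center in the frame of deck between 0.055 and 0.073 m and y of ball_a_center in the frame of deck between -0.0295 and -0.0115 m and z of ball_a_center in the frame of deck between -0.008 and 0.004 m) or (x of ball_b_center in the frame of deck between 0.055 and 0.073 m and y of ball_b_center in the frame of deck between -0.0295 and -0.0115 m and z of ball_b_center in the frame of deck between -0.008 and 0.004 m) or (x of ball_c_center in the frame of deck between 0.055 and 0.073 m and y of ball_c_center in the frame of deck between -0.0295 and -0.0115 m and z of ball_c_center in the frame of deck between -0.008 and 0.004 m)) and ((x of ball_a_center in the frame of deck between 0.055 and 0.073 m and y of ball_a_center in the frame of deck between 0.0115 and 0.0295 m and z of ball_a_center in the frame of deck between -0.008 and 0.004 m) or (x of ball_a_center in the frame of deck between 0.055 and 0.073 m and y of ball_a_center in the frame of deck between -0.0295 and -0.0115 m and z of ball_a_center in the frame of deck between -0.008 and 0.004 m) or (x of ball_a_center in the frame of deck between -0.078 and -0.045 m and y of ball_a_center in the frame of deck between -0.034 and 0.034 m and z of ball_a_center in the frame of deck between 0 and 0.02 m)) and ((x of ball_b_center in the frame of deck between 0.055 and 0.073 m and y of ball_b_center in the frame of deck between 0.0115 and 0.0295 m and z of ball_b_center in the frame of deck between -0.008 and 0.004 m) or (x of ball_b_center in the frame of deck between 0.055 and 0.073 m and y of ball_b_center in the frame of deck between -0.0295 and -0.0115 m and z of ball_b_center in the frame of deck between -0.008 and 0.004 m) or (x of ball_b_center in the frame of deck between -0.078 and -0.045 m and y of ball_b_center in the frame of deck between -0.034 and 0.034 m and z of ball_b_center in the frame of deck between 0 and 0.02 m)) and ((x of ball_c_center in the frame of deck between 0.055 and 0.073 m and y of ball_c_center in the frame of deck between 0.0115 and 0.0295 m and z of ball_c_center in the frame of deck between -0.008 and 0.004 m) or (x of ball_c_center in the frame of deck between 0.055 and 0.073 m and y of ball_c_center in the frame of deck between -0.0295 and -0.0115 m and z of ball_c_center in the frame of deck between -0.008 and 0.004 m) or (x of ball_c_center in the frame of deck between -0.078 and -0.045 m and y of ball_c_center in the frame of deck between -0.034 and 0.034 m and z of ball_c_center in the frame of deck between 0 and 0.02 m)) and linear speed of each of ball_a, ball_b, ball_c below 0.05 m/s); the robot touches nothing.
It fails at once if the robot touches a ball (contact force between any of the arm, the fingers and ball_a above 0.3 N or contact force between any of the arm, the fingers and ball_b above 0.3 N or contact force between any of the arm, the fingers and ball_c above 0.3 N).
It also fails if it takes over 43 s, if anything falls off the work surface, if the arm or the gripper's body presses on something with over 40 N, if the wrist force passes 120 N, or if a joint passes its speed limit or range.

## Working session

There is one attempt and no reset: what is moved stays moved. The work goes in short steps, Python scripts to look and compute and a shell command to move; the robot and the scene stay as the last step left them, time stands still between calls to the robot, and variables do not carry over. Pictures are saved under pics/ and viewed, about 8 in all and at most 12, crops included, and the job is handed in when it is done.

```bash
mkdir -p pics; python3 - <<'E'
from station import telemetry, grab_frame, r, spotter
import cv2,numpy as np
s=telemetry.read_state();print(s['time_s'],s['position'],s['eef_rot'],s['width'])
for n in ("scene","top"):
    f=grab_frame(n);cv2.imwrite(f'pics/{n}0.png',f['color'][...,::-1]);np.savez(f'{n}0.npz',**f)
    for t in ('deck','ball_a_center'):
        for d in spotter.cut_out(t,n): print(n,t,d['confidence'],d['box'])
E
```

```text
0.0 [ 218.06624168 -504.60222095  230.6972973 ] [[ 9.17997700e-01  3.96585600e-01 -2.92575881e-04]
 [ 3.96585586e-01 -9.17996592e-01  1.45919191e-03]
 [ 3.10110836e-04 -1.45556619e-03 -9.99998893e-01]] 85.35915293120397
scene deck 0.82 [244.3, 194.2, 335.7, 274.4]
scene deck 0.21 [309.5, 196.6, 320.2, 210.6]
top deck 0.91 [286.7, 92.0, 424.6, 271.5]
top ball_a_center 0.49 [331.5, 224.1, 343.2, 235.4]
```

View pics/top0.png

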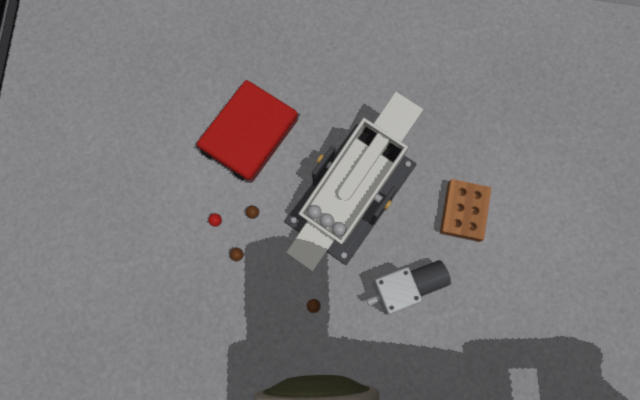

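View pics/scene0.png

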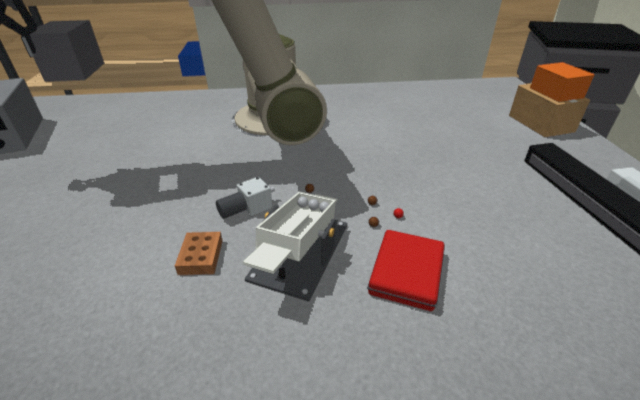

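The top view shows one white board. Its pocket tab is at about (405,118) and its channel tab at about (308,250). Three steel balls sit in the channel at (314,212), (326,220) and (339,229). The look-alikes are small brown or red balls at (215,219), (252,211), (236,254) and (313,306), plus a brown holed block at (466,210), a red book and a motor. I choose the grey balls in the white board.

```bash
cat > h.py <<'E'
import numpy as np
def world(f):
    v,u=np.mgrid[:400,:640];z=f['range_z'].astype(float)
    p=np.stack([(u-f['cx'])*z/f['fx'],(v-f['cy'])*z/f['fy'],z,np.ones_like(z)],-1)
    return (p@np.linalg.inv(f['camera_from_world']).T)[...,:3]
def proj(f,P):
    c=np.c_[np.atleast_2d(P),np.ones(len(np.atleast_2d(P)))]@np.array(f['camera_from_world']).T
    return np.c_[c[:,0]/c[:,2]*f['fx']+f['cx'],c[:,1]/c[:,2]*f['fy']+f['cy']]
E
python3 - <<'E'
from h import *;import cv2
f=dict(np.load('top0.npz'));W=world(f)
for n,(u,v) in dict(ptab=(403,116),ctab=(309,250),desk=(450,80),rib=(360,170),b1=(314,212),b2=(326,220),b3=(339,229),red=(248,130),block=(466,210),motor=(400,290)).items():
    print(n,np.median(W[v-1:v+2,u-1:u+2].reshape(-1,3),0).round(1))
# white tab masks
c=f['color'].astype(int); wh=(c.min(-1)>110)&(c.max(-1)-c.min(-1)<25)&(W[...,2]>25)&(W[...,2]<125)
m=np.zeros((400,640),bool);m[80:285,270:440]=1
P=W[wh&m];
a=W[116,403]-W[250,309];yaw=np.arctan2(a[1],a[0]);print('yaw',yaw,np.degrees(yaw),a)
ax=np.array([np.cos(yaw),np.sin(yaw)]);ay=np.array([-ax[1],ax[0]])
for it in range(2):
    s=P[:,:2]@ax;t=P[:,:2]@ay;mid=(s.min()+s.max())/2
    # centreline of both tabs
    ct=[]
    for k in(-1,1):
        q=P[(k*(s-mid)>90)];tt=q[:,:2]@ay;ss=q[:,:2]@ax
        cc=(np.percentile(tt,1)+np.percentile(tt,99))/2;ct.append(ax*ss.mean()+ay*cc);print(k,len(q),q[:,2].min(),q[:,2].max(),ct[-1],np.ptp(tt),np.ptp(ss))
    d=ct[1]-ct[0];yaw=np.arctan2(d[1],d[0]);ax=np.array([np.cos(yaw),np.sin(yaw)]);ay=np.array([-ax[1],ax[0]]);print('yaw',yaw,np.degrees(yaw))
s=P[:,:2]@ax;print('s ext',s.min(),s.max())
C=ax*(s.min()+s.max())/2+ay*(np.mean(ct,0)@ay);print('C',C)
# draw model
R=np.array([[ax[0],-ax[1],0],[ax[1],ax[0],0],[0,0,1]])
b=.25;Ry=np.array([[np.cos(b),0,-np.sin(b)],[0,1,0],[np.sin(b),0,np.cos(b)]])
M=np.array([[x,y,0] for x in(-136,-79) for y in(-23,23)]+[[x,y,0] for x in(136,79) for y in(-23,23)]+[[x,y,22] for x in(-79,79) for y in(-36,36)]+[[-65,0,20],[0,0,12]])
Wd=(R@Ry@M.T).T+[*C,62]
im=f['color'][80:285,270:440,::-1].copy();im=cv2.resize(im,None,fx=3,fy=3)
for u,v in (proj(f,Wd)-[270,80]+.5)*3: cv2.circle(im,(int(u),int(v)),3,(0,0,255),-1)
cv2.imwrite('pics/model.png',im)
E
```

```text
ptab [648.2  -6.1  89. ]
ctab [451.7  93.6  33.2]
desk [762.2 -81.4  -1. ]
rib [565.3  41.2  76.8]
b1 [499.5  94.   64.1]
b2 [491.3  76.2  64.1]
b3 [481.9  57.   64.6]
red [614.3 213.3  31.7]
block [ 547.6 -121.3   21.9]
motor [415.8 -37.1  48.8]
yaw -0.4674486628623922 -26.782835521048774 [197.55381722 -99.71734133  53.12387034]
-1 979 26.124105386846054 51.993500572131666 [434.7920895   57.96941802] 135.98951092641175 41.72259299027064
1 1033 81.02102687178512 97.41180907853652 [651.68997989  -2.08791758] 46.276126365231164 41.72653870600516
yaw -0.2701245284357737 -15.476995422331427
-1 1251 26.124105386846054 53.14502548023415 [438.3242717   34.74458094] 178.17951527749275 42.35741349093723
1 989 81.02102687178512 97.41180907853652 [652.62571296  -2.09047198] 52.36061169279023 42.33716517782773
yaw -0.17022095705081555 -9.752942423689383
s ext 405.41405255804375 668.0762406990166
C [547.36676279  16.00188884]
```

View pics/model.png

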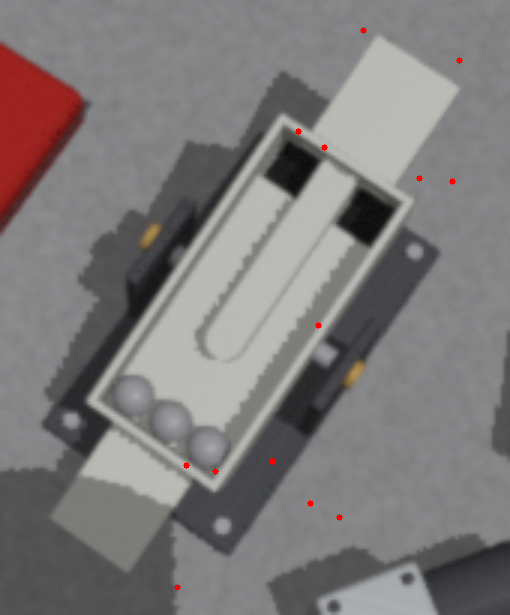

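The overlay shows that the motor spoiled the fit. The board's corners are clear in this crop, so I'll fit to those instead.

```bash
python3 - <<'E'
from h import *;import cv2
from scipy.optimize import least_squares
from scipy.spatial.transform import Rotation as Ro
f=dict(np.load('top0.npz'))
px=np.array([(378,36),(460,88),(51,517),(130,573),(281,114),(412,203),(88,402),(215,491)])/3+[270,80]-.5
M=np.array([[136,23,0],[136,-23,0],[-136,23,0],[-136,-23,0],[79,36,22],[79,-36,22],[-79,36,22],[-79,-36,22]])
def T(p,M):return Ro.from_euler('ZY',[p[2],-p[3]]).apply(M)+[p[0],p[1],62]
r=least_squares(lambda p:(proj(f,T(p,M))-px).ravel(),[552,42,-.47,.25]);print(r.x,np.degrees(r.x[2]));print(r.fun.reshape(-1,2).round(1).tolist())
p=r.x;np.save('pose.npy',p)
for b in(.25,0,-.25):
    p[3]=b;print(b,T(p,[[114,0,0],[-114,0,0],[79,0,22],[-79,0,22]]).round(1).tolist())
E
```

```text
[ 5.51825876e+02  4.70792492e+01 -4.55773635e-01  2.64314125e-01] -26.11390568949488
[[-0.1, -1.0], [0.7, -0.4], [-0.5, 0.4], [-0.4, 0.7], [0.0, -0.4], [1.2, -0.8], [-0.9, 0.3], [-0.1, 0.9]]
0.25 [[651.0, -1.5, 90.2], [452.6, 95.7, 33.8], [615.7, 15.8, 102.9], [478.2, 83.2, 63.8]]
0 [[654.2, -3.1, 62.0], [449.5, 97.3, 62.0], [622.8, 12.3, 84.0], [480.9, 81.9, 84.0]]
-0.25 [[651.0, -1.5, 33.8], [452.6, 95.7, 90.2], [625.4, 11.0, 63.8], [488.0, 78.4, 102.9]]
```

The fit is good, within about 1 px, with the axle at (551.8, 47.1) and yaw -26.1°. The pocket tab press point is about (651, -2, 90). I'll shut the fingers and move above it.

```bash
python3 -m inch '[[[43,50,0],[0,0,0]],[[86,100,0],[0,0,0]],[[130,150,0],[0,0,0]],[[173,201,-10],[0,0,0]],[[216,251,-20],[0,0,0]],[[260,302,-30],[0,0,0]],[[303,352,-40],[0,0,0]],[[346,402,-50],[0,0,0]],[[390,453,-60],[0,0,0]],[[430,500,-70],[0,0,0]]]' 0 40
```

```text
time_s: 1.55
position: [623.8, -32.9, 167.2]
eef_rot: [[0.918, 0.397, 0.0], [0.397, -0.918, -0.0], [0.0, 0.0, -1.0]]
contact_force: [0.3, -0.9, 0.5]
width: -0.0
```

```bash
python3 -m inch '[[[3,3,0],[0,0,0]],[[3,3,-10],[0,0,0]],[[3,3,-20],[0,0,0]],[[3,3,-30],[0,0,0]],[[3,3,-40],[0,0,0]],[[3,3,-50],[0,0,0]],[[3,3,-60],[0,0,0]],[[3,3,-60],[0,0,0]],[[3,3,-60],[0,0,0]],[[3,3,-60],[0,0,0]]]'; python3 - <<'E'
from station import grab_frame;import cv2,numpy as np
from h import *
f=grab_frame('top');cv2.imwrite('pics/top1.png',cv2.resize(f['color'][60:300,250:460,::-1],None,fx=2.5,fy=2.5))
E
```

```text
time_s: 2.8
position: [625.9, -31.7, 107.9]
eef_rot: [[0.918, 0.397, 0.001], [0.397, -0.918, -0.0], [0.001, 0.001, -1.0]]
contact_force: [1.1, 1.3, -0.1]
width: -0.0
```

View pics/top1.png

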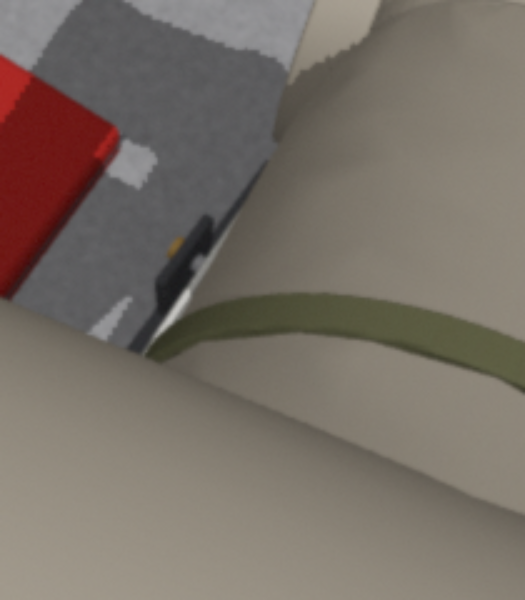

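The arm blocks the top view, and the commanded pose stopped short of the target. I'll correct by the measured offset and touch the tab.

```bash
python3 -m inch '[[[8,10,0],[0,0,0]],[[16,20,0],[0,0,0]],[[25,30,0],[0,0,0]],[[25,30,0],[0,0,0]],[[25,30,-4],[0,0,0]],[[25,30,-8],[0,0,0]],[[25,30,-12],[0,0,0]],[[25,30,-14],[0,0,0]],[[25,30,-14],[0,0,0]],[[25,30,-14],[0,0,0]]]'; python3 - <<'E'
from station import grab_frame;import cv2,numpy as np
a=grab_frame('scene')['color'];b=grab_frame('wrist')['color']
c=np.vstack([cv2.resize(a[170:310,200:400],(800,560))[:330],cv2.resize(b,(800,500))[:270]])
c=np.hstack([cv2.resize(a[150:300,200:400],(400,300)),cv2.resize(b,(400,250),interpolation=3)[:300] if 0 else cv2.copyMakeBorder(cv2.resize(b,(400,250)),0,50,0,0,0)])
cv2.imwrite('pics/s1.png',c[...,::-1])
E
```

```text
time_s: 4.1
position: [650.7, -1.7, 93.6]
eef_rot: [[0.918, 0.397, 0.0], [0.397, -0.918, -0.0], [0.0, 0.0, -1.0]]
contact_force: [0.2, -0.2, -0.8]
width: 0.1
```

View pics/s1.png

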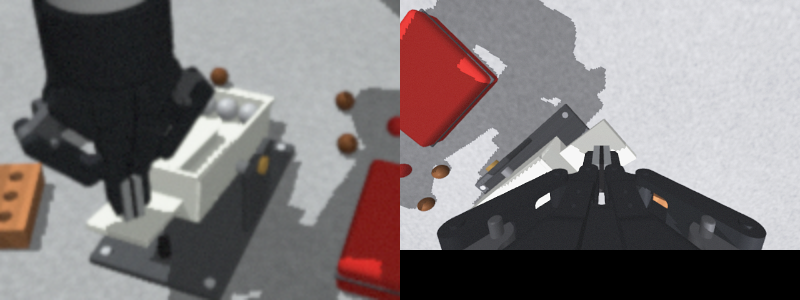

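The fingertips sit over the middle of the pocket tab (left panel, about (130,205)). One knuckle leans over the board, so I'll turn the tool until the jaws lie across the board, clear of the balls.

```bash
python3 -m inch '[[[0,0,5],[0,0,-5]],[[0,0,5],[0,0,-13]],[[0,0,5],[0,0,-21]],[[0,0,5],[0,0,-29]],[[0,0,5],[0,0,-37]],[[0,0,5],[0,0,-45]],[[0,0,5],[0,0,-49]],[[0,0,0],[0,0,-49]],[[0,0,-3],[0,0,-49]],[[0,0,-6],[0,0,-49]]]'
```

```text
time_s: 5.45
position: [651.1, -1.9, 87.7]
eef_rot: [[0.902, -0.432, 0.001], [-0.432, -0.902, -0.0], [0.001, -0.0, -1.0]]
contact_force: [1.2, -1.0, 2.6]
width: 0.3
```

```bash
python3 -m inch '[[[0,0,-4],[0,0,0]],[[0,0,-9],[0,0,0]],[[0,0,-14],[0,0,0]],[[0,0,-19],[0,0,0]],[[0,0,-24],[0,0,0]],[[0,0,-29],[0,0,0]],[[0,0,-34],[0,0,0]],[[0,0,-39],[0,0,0]],[[0,0,-44],[0,0,0]],[[0,0,-48],[0,0,0]]]'
```

```text
time_s: 6.7
position: [650.3, -1.5, 38.9]
eef_rot: [[0.902, -0.433, -0.001], [-0.433, -0.902, 0.0], [-0.001, 0.0, -1.0]]
contact_force: [-1.6, 1.0, 2.9]
width: -0.0
```

```bash
python3 -m inch '[[[0,0,-1],[0,0,0]],[[0,0,-2],[0,0,0]],[[0,0,-3],[0,0,0]],[[0,0,-3],[0,0,0]],[[0,0,-3],[0,0,0]],[[0,0,-3],[0,0,0]],[[0,0,-3],[0,0,0]],[[0,0,-3],[0,0,0]],[[0,0,-3],[0,0,0]],[[0,0,-3],[0,0,0]]]'; python3 - <<'E'
from station import grab_frame;import cv2,numpy as np
a=grab_frame('scene')['color']
cv2.imwrite('pics/s2.png',cv2.resize(a[160:300,200:370,::-1],None,fx=4,fy=4))
E
```

```text
time_s: 7.95
position: [650.7, -1.7, 36.5]
eef_rot: [[0.902, -0.433, 0.0], [-0.433, -0.902, 0.0], [0.0, -0.0, -1.0]]
contact_force: [-0.5, -1.0, 0.3]
width: 0.1
```

View pics/s2.png

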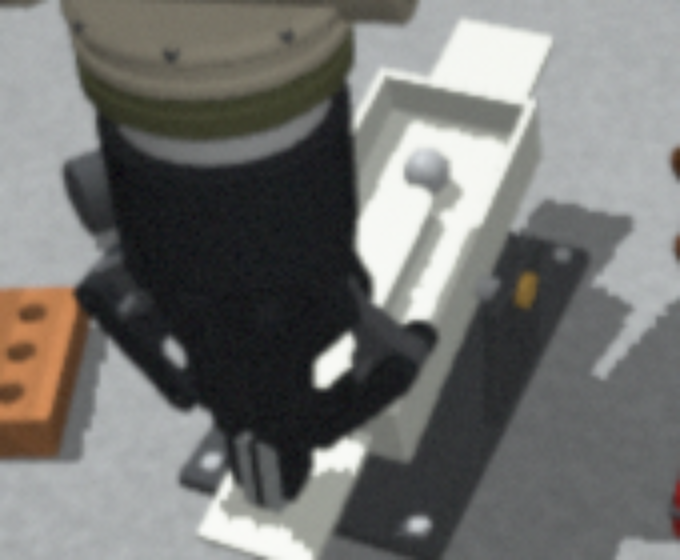

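The board is tipped and one ball rests near the rib's nose at (428,170). The fingers hide the pockets. I'll press a little more until it meets the stop.

```bash
python3 -m inch '[[[0,0,-1],[0,0,0]],[[0,0,-1.5],[0,0,0]],[[0,0,-2],[0,0,0]],[[0,0,-2.5],[0,0,0]],[[0,0,-2.5],[0,0,0]],[[0,0,-2.5],[0,0,0]],[[0,0,-2.5],[0,0,0]],[[0,0,-2.5],[0,0,0]],[[0,0,-2.5],[0,0,0]],[[0,0,-2.5],[0,0,0]]]'
```

```text
time_s: 9.25
position: [650.8, -1.6, 35.6]
eef_rot: [[0.902, -0.432, 0.001], [-0.432, -0.902, -0.0], [0.001, -0.0, -1.0]]
contact_force: [-3.9, 0.5, 11.7]
width: 0.1
```

It is hard on the stop at 11.7 N. I'll lift and cross high over the board to the channel side.

```bash
python3 -m inch '[[[0,0,20],[0,0,0]],[[0,0,60],[0,0,0]],[[0,0,110],[0,0,0]],[[-20,10,140],[0,0,0]],[[-60,30,140],[0,0,0]],[[-105,52,140],[0,0,0]],[[-150,75,140],[0,0,0]],[[-198,97,140],[0,0,0]],[[-198,97,140],[0,0,0]],[[-198,97,140],[0,0,0]]]'; python3 - <<'E'
from station import grab_frame,telemetry;import cv2,numpy as np
print(telemetry.read_state()['position'])
f=grab_frame('scene');a=f['color'];t=grab_frame('top')['color']
cv2.imwrite('pics/s3.png',np.hstack([cv2.resize(a[160:300,230:370,::-1],(400,400)),cv2.resize(t[70:280,260:450,::-1],(400,400))]))
E
```

```text
time_s: 10.5
position: [453.4, 95.2, 174.3]
eef_rot: [[0.902, -0.433, 0.001], [-0.433, -0.902, -0.0], [0.001, -0.0, -1.0]]
contact_force: [0.7, -0.2, 0.6]
width: 0.0
[453.36289722  95.21223588 174.29715532]
```

View pics/s3.png

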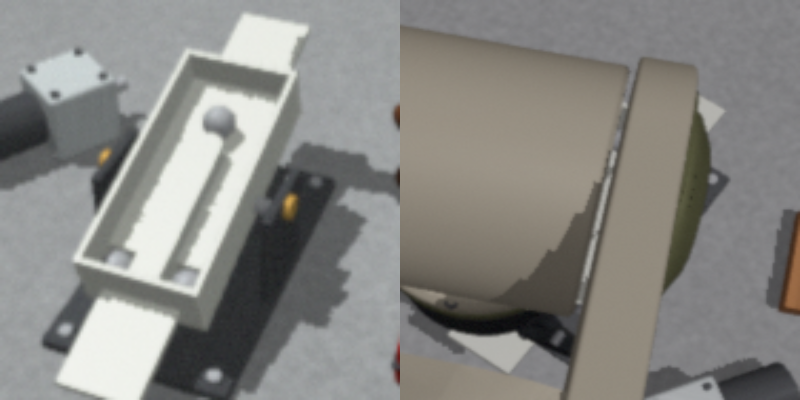

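Both pockets hold a ball, at (120,258) and (185,276), and the third is at the rib nose (218,122). Next I'll press the channel tab.

```bash
python3 -m inch '[[[0,0,-25],[0,0,0]],[[0,0,-50],[0,0,0]],[[0,0,-68],[0,0,0]],[[0,0,-76],[0,0,0]],[[0,0,-80],[0,0,0]],[[0,0,-84],[0,0,0]],[[0,0,-88],[0,0,0]],[[0,0,-92],[0,0,0]],[[0,0,-97],[0,0,0]],[[0,0,-102],[0,0,0]]]'
```

```text
time_s: 11.85
position: [452.6, 95.4, 71.7]
eef_rot: [[0.902, -0.433, -0.0], [-0.433, -0.902, 0.0], [-0.0, -0.0, -1.0]]
contact_force: [-1.4, 1.0, 2.9]
width: 0.3
```

```bash
python3 -m inch '[[[0,0,-5],[0,0,0]],[[0,0,-10],[0,0,0]],[[0,0,-15],[0,0,0]],[[0,0,-20],[0,0,0]],[[0,0,-25],[0,0,0]],[[0,0,-30],[0,0,0]],[[0,0,-33],[0,0,0]],[[0,0,-35],[0,0,0]],[[0,0,-36],[0,0,0]],[[0,0,-37],[0,0,0]]]'
```

```text
time_s: 13.1
position: [452.8, 95.4, 35.3]
eef_rot: [[0.902, -0.433, 0.001], [-0.433, -0.902, -0.0], [0.001, -0.0, -1.0]]
contact_force: [-1.4, -1.3, 14.5]
width: 0.1
```

It is on the stop at 14.5 N. I'll wait briefly, lift straight up, then retreat.

```bash
python3 -m inch '[[[0,0,0],[0,0,0]],[[0,0,0],[0,0,0]],[[0,0,0],[0,0,0]],[[0,0,0],[0,0,0]],[[0,0,15],[0,0,0]],[[0,0,50],[0,0,0]],[[0,0,100],[0,0,0]],[[0,0,150],[0,0,0]],[[0,0,180],[0,0,0]],[[0,0,180],[0,0,0]]]'
```

```text
time_s: 14.35
position: [452.9, 95.5, 216.4]
eef_rot: [[0.902, -0.432, 0.003], [-0.432, -0.902, 0.0], [0.003, -0.001, -1.0]]
contact_force: [0.2, 0.4, -0.4]
width: 0.3
```

```bash
python3 -m inch '[[[-10,-50,0],[0,0,0]],[[-20,-100,0],[0,0,0]],[[-30,-150,0],[0,0,0]],[[-40,-200,0],[0,0,0]],[[-50,-250,0],[0,0,0]],[[-60,-300,0],[0,0,0]],[[-70,-350,0],[0,0,0]],[[-80,-400,0],[0,0,0]],[[-80,-400,0],[0,0,0]],[[-80,-400,0],[0,0,0]]]'; python3 - <<'E'
from station import grab_frame,telemetry;import cv2,numpy as np
f=grab_frame('scene');a=f['color'];t=grab_frame('top')['color']
cv2.imwrite('pics/s4.png',np.hstack([cv2.resize(a[160:300,230:370,::-1],(400,400)),cv2.resize(t[80:280,260:450,::-1],(400,400))]))
E
```

```text
time_s: 15.6
position: [372.3, -303.8, 213.7]
eef_rot: [[0.901, -0.433, -0.002], [-0.433, -0.901, 0.003], [-0.003, -0.002, -1.0]]
contact_force: [-0.0, -0.2, -0.8]
width: 0.3
```

View pics/s4.png

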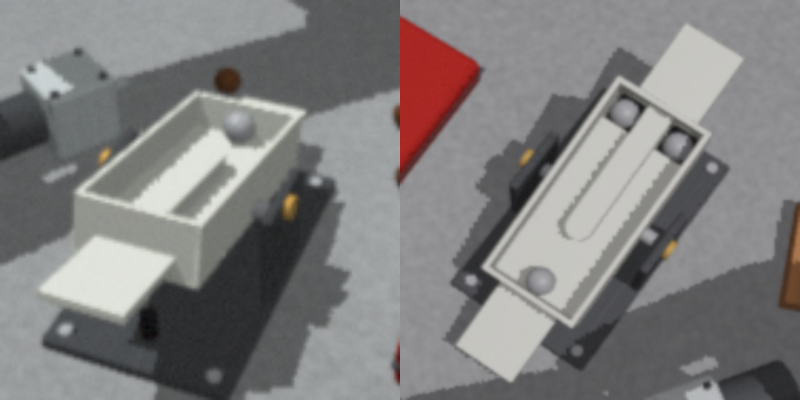

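Each pocket holds a ball, at (627,112) and (678,145). The third lies in the channel at (540,280), and the board is tipped to the channel end. I'll check that the ball is still, then hand in.

```bash
python3 -m inch '[[[0,0,0],[0,0,0]],[[0,0,0],[0,0,0]],[[0,0,0],[0,0,0]],[[0,0,0],[0,0,0]],[[0,0,0],[0,0,0]],[[0,0,0],[0,0,0]],[[0,0,0],[0,0,0]],[[0,0,0],[0,0,0]],[[0,0,0],[0,0,0]],[[0,0,0],[0,0,0]]]' | head -1; python3 - <<'E'
from station import grab_frame,r;import cv2,numpy as np
t=cv2.resize(grab_frame('top')['color'][80:280,260:450],(400,400)).astype(int)[...,::-1];o=cv2.imread('pics/s4.png')[:,400:].astype(int)
d=np.abs(t-o).max(-1);print('max diff on board',d[60:330,80:320].max(),(d[60:330,80:320]>40).sum())
r.job_done()
E
```

```text
time_s: 16.95
max diff on board 24 0
the job is handed in; nothing more can be done
```

The count is done and handed in at about 17 s of the 43 s allowed. I pressed the pocket tab onto its stop (11.7 N on the wrist), then crossed over and pressed the channel tab onto its stop (14.5 N). I never reached over the walls towards the balls.

- **Pocket end down:** a picture taken after I lifted off showed a ball in each pocket and the third against the rib's nose.
- **At the end:** the board is tipped to the channel end, with one ball in each pocket and the third lying in the channel. The arm has drawn well clear.
- **At rest:** two pictures about 1.3 s apart showed no movement on the board.

No final check failed. My first attempt to fit the board's position was thrown off by the nearby motor, so I redid it from the board's corners before moving. The first approach also stopped about 40 mm short, and I corrected it before touching the board.

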